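# Set the order wheel back one place

## Task

The order wheel on the worktop has been turned one place too far. With a fingertip lift its ratchet pawl by tipping the pawl's ball knob outward, away from the wheel, until the pawl stays up by itself; push the wheel back (anticlockwise seen from above) by one place and no further, so that the clip with the card stands at the pointer; then tip the knob in again so that the pawl drops fully down into its notch. Only push: pick nothing up, do not turn the wheel forward, and leave the things round it where they are.

Things in the scene. Friction and masses are not known exactly. Their poses are not given: they have to be found in the camera images.
- stand: Black round foot of the order wheel, 230 mm across, fixed to the worktop. Origin: centre of its underside, on the wheel's vertical axle. Its -x axis points to the pointer (12 mm wide steel post at radius 121 mm with a thin tip slanting in and up); its +y axis points to the pawl, hinged in a steel bracket just outside the wheel's rim. z is up.
- wheel (a joint): Angle of the wheel, rad, positive anticlockwise seen from above (= backward, the way the pawl blocks). Starts within 0.06 of 0 with the pawl in a notch; one place is pi/4. Pawl up, it turns with light friction (0.7 N at a clip) and stays where left. The pawl fits fully into its notch within 0.08 of 0 and of pi/4; further anticlockwise its nose would land on a tooth.
- pawl (a joint): Angle of the pawl, rad: 0 = fully down in a notch, 0.78 = thrown fully back on its stop; clears the teeth above 0.25. The level hinge lies 134 mm from the axle along the stand's +y, 52 mm high, parallel to the stand's x. It works by its weight: tipped past 0.5 it falls on outward to 0.78 and stays there; below 0.34 it falls back onto the wheel. About 0.2 N on the knob moves it.
- pawl_knob (a point): Centre of the black ball knob, 22 mm across, on an 8 mm rod 66 mm above the pawl's hinge. Pawl down: the knob is straight above the hinge, 118 mm above the worktop, 134 mm from the axle. Thrown back: 99 mm above the worktop, 180 mm from the axle.
- card_clip (a point): Ball top of the one clip that holds a card (upright white plastic card, 30 mm wide, 2 mm thick, its top 110 mm above the worktop, on the outer side of the clip). At the start it is one place clockwise (seen from above) of the pointer; its height is 84 mm.
- pointer_tip (a point): Inner tip of the pointer on the stand, 58 mm above the worktop, 104 mm from the axle along the stand's -x.
- shot_glass: Shot glass, 49 mm across, 61 mm high, beside the pawl; a bystander. Origin: centre of its underside.
- dosing_cup: Steel dosing cup, 59 mm across, 52 mm high, on the other side of the pawl (it and the shot glass may have changed places); a bystander. Origin: centre of its underside.
- tamper: Coffee tamper, 58 mm across, 91 mm high, standing at the wheel's other side; a bystander. Origin: centre of its underside.
- sugar_pot: Chrome sugar pot, 66 mm across, 67 mm high, at the left; a bystander. Origin: centre of its underside.
- bean_scoop: Coffee scoop, 135 x 49 x 29 mm, lying at the right; a bystander. Origin: centre of its underside.
- teaspoon_b: Teaspoon with a purple handle, 133 x 27 x 13 mm, lying at the left, the nearer of two to the middle of the worktop; a bystander. Origin: centre of its underside.
- wheel_top (a point): Top of the steel nave (44 mm across, 68 mm high) in the wheel's middle, on the axle. The wheel: toothed aluminium rim 216 mm across, floor of the notches 35 mm above the worktop, teeth up to 45 mm; on it a wooden disc 172 mm across, top 45 mm high, that carries the eight clips.
- next_clip (a point): Ball top of a plain clip, 84 mm high, two places anticlockwise from the card's clip. The eight clips (upright steel pins 9 mm thick with 12 mm ball tops, 90 mm high overall) stand evenly spaced at radius 75 mm, good to push sideways. At wheel joint 0 they stand at 0, 45, 90 ... degrees round the stand's z axis from its +x axis.

How it is judged:
On the way, in this order (a step that is already met when the one before it is completed fails the run):
1. the pawl is lifted out and thrown back so that it stays up (value of joint pawl above 0.6 rad and value of joint wheel below 0.4 rad), for 0.2 s.
2. the wheel is pushed back one place (value of joint wheel between 0.645 and 0.925 rad), for 0.2 s.
At the end, for the whole second after the job is handed in: The wheel rests one place back (joint within 0.14 rad of pi/4, the card clip at the pointer within about 10 mm) and the pawl is fully down in its notch (joint below 0.06 rad) (all of step 2 and value of joint pawl below 0.06 rad and velocity of joint wheel between -0.05 and 0.05 rad/s); the robot touches nothing.
It fails at once if the wheel was turned back well past one place (value of joint wheel above 1.18 rad).
It fails at once if the wheel was turned forward towards the next place (value of joint wheel below -0.39 rad).
It fails at once if the shot glass or dosing cup was lifted, knocked over or shifted by more than 30 mm (distance of any of shot_glass, dosing_cup from where it was at the start of the episode above 0.03 m or height (world z) of any of shot_glass, dosing_cup above 0.02 m).
It fails at once if the tamper was lifted, knocked over or shifted by more than 30 mm (distance of tamper from where it was at the start of the episode above 0.03 m or height (world z) of tamper above 0.02 m).
It fails at once if the sugar pot, scoop or teaspoon was lifted, knocked over or shifted by more than 30 mm (distance of any of sugar_pot, bean_scoop, teaspoon_b from where it was at the start of the episode above 0.03 m or height (world z) of any of sugar_pot, bean_scoop, teaspoon_b above 0.02 m).
It also fails if it takes over 58 s, if anything falls off the work surface, if the arm or the gripper's body presses on something with over 40 N, if the wrist force passes 120 N, or if a joint passes its speed limit or range.

## Robot

A 7-joint arm with a two-finger parallel gripper is mounted at the origin on a cart in front of the work surface, level with it; the furniture and walls round the work are solid. World frame = base frame: x ahead of the robot, y to its left, z up, the work surface at z = 0. Lengths are in m, angles in rad, forces in N, time in s.
With the tool pointing down it reaches from about 0.4 to 0.875 m from the base axis. Payload 19.3 kg.
Tool frame: the origin (TCP) lies on the mounting face of the last link; the fingertips stand 173 mm ahead of it and the grasp point (between the pads) lies 155 mm ahead of it (bot.grip_point_offset is the distance from the TCP to the grasp point, in m); z points along the fingers, y is the line along which they close (so a half turn about z gives the same grasp; the last joint's range is limited). The gripper opens to 85 mm and grips with 20 to 120 N. Pads are 22 mm wide; open, the fingers measure 114 mm over their backs; the gripper's body (76 mm by 85 mm) begins 54 mm behind the grasp point. The pads swing forward as they close: fully open they stand 13 mm farther back than shut.
Start: joints at [1.088, 0.521, -0.036, 1.599, 0.021, 1.021, -0.113], TCP at [0.251, -0.573, 0.405] pointing down, gripper open.
Joint ranges: [-2.91, 2.91], [-0.3, 2.13], [-1.5, 1.42], [0.17, 2.43], [-1.26, 4.41], [0.16, 1.93], [-2.52, 2.52]. Speed limits (rad/s): [1.89, 1.89, 2.39, 2.39, 3.01, 3.01, 3.01].

## Interface

Orientations are given as [roll, pitch, yaw] about the fixed x, y, z axes, in that order (R = Rz(yaw) Ry(pitch) Rx(roll)).
In Python, from workcell import bot gives the robot as it stands.
- The arm moves only by the tool arm_command, never from a script. Its argument "deltas" is a list of rows, each a list of 3 entries, a list of its own where there are three numbers: the shift along the tool's x, y, z in cm, then the turn, a rotation vector about the tool's x, y, z in rad, then the finger opening in cm, from 0 to 8.54. In form: [[[tx, ty, tz], [rx, ry, rz], claw], ...]. A call has 1 to 20 rows; each row shifts and turns the commanded pose from where the row before left it, along the tool's axes as they then stand; what a row does not reach is not made up. A row lasts 1/10 s, in which the tool goes at most 50 mm and 8.59 degrees, less where a joint would pass 70% of its speed; a pose out of reach is approached as far as the arm can. A call with a gripper value outside its range is refused whole. The fingers move at their own pace and stop on an object; "newtons" is the grip in N (left out, the last holds). Time passes only in rows, so rows that do not move let the fingers close. It gives the time, the measured TCP pose, the force, the opening and the grip force at its end, in the units of the state.
- bot.observe(): the state, without advancing time (a new reading comes with each control period).
- bot.grab_frame(name): name is "scene" or "top"; returns a dict with "frame" (384x512x3 uint8, red, green, blue), "K" (3x3 intrinsics, pixels), "rvec" (rotation vector, rad) and "tvec" (3), from world to camera coordinates, as OpenCV has them. Camera axes: x right, y down, z forward; pixel columns grow to the right and rows downward; lengths in m; the calibration is good to about 2 mm. A picture is of the moment at which its call begins. There is no depth.
- bot.job_done(): hands the job in; it is judged then, once.
Trained networks look in a picture, given as the dict that the camera call returned (one of the last four; its "shot" number tells which), for a name from the list of things; names that differ only in an ending like _2 or _b are one class to them, and where a whole thing is asked for, a point or a joint stands for the part that bears it (a point fixed in the world has none). Each returns a list of dicts, best first, with "p" (0 to 1); they miss things now and then, are a little off and sometimes report something else, mostly with a low value. They report only what shows in the picture. A call takes as long as a camera call.
- bot.find_in(name, picture): "rect" ([left, top, width, height] in pixels, round what is visible of it).
- bot.mark_of(name, picture): "at" ([column, row] in pixels: a listed point, or the origin of a listed thing).
The state is a dict: "clock": time; "qpos": joint angles; "qd": joint speeds; "joint_efforts": joint torques, N m; "position": TCP position; "tool_rot": TCP orientation; "force": force on the tool from outside, world axes, zero at the start; "moment": the same for the moment, N m; "grip_width": finger opening in m; "finger_force": force on a finger pad.
Only numpy, scipy, OpenCV 4.12 (cv2) and the standard library are available. Lean on these libraries where they do the work, as an engineer would, in place of code of your own. Each camera call takes 0.05 s, during which the arm holds its last target. There are 200 camera calls.

## Working session

There is one attempt and no reset: what is moved stays moved. The work goes in short steps, Python scripts to look and compute and a tool call to move; the robot and the scene stay as the last step left them, time stands still between calls to the robot, and variables do not carry over. Pictures are saved under pics/ and viewed, at most 10 in all, crops included, and the job is handed in when it is done.

Besides the shell and the picture viewer there is one more tool, called after "Emit:" by a JSON object that holds its "api" and its "payload", one argument or row to a line. arm_command: Moves the arm, as the interface text tells. Its arguments: {"type":"object","properties":{"deltas":{"type":"array","items":{"type":"array"}},"newtons":{"type":"number"}},"required":["deltas"]}

```bash
mkdir -p pics; cat > h.py <<'E'
import numpy as np, cv2
from workcell import bot
def ray(f,uv):
    R=cv2.Rodrigues(np.array(f["rvec"],float))[0]; t=np.array(f["tvec"],float).ravel()
    d=R.T@np.linalg.inv(f["K"])@np.array([uv[0],uv[1],1.]); return -R.T@t,d
def atz(f,uv,z):
    c,d=ray(f,uv); return c+d*(z-c[2])/d[2]
def proj(f,P):
    return cv2.projectPoints(np.array(P,float).reshape(-1,3),np.array(f["rvec"],float),np.array(f["tvec"],float),np.array(f["K"],float),None)[0].reshape(-1,2)
def save(f,n,box=None,s=1):
    im=f["frame"][:,:,::-1]
    if box: im=im[box[1]:box[3],box[0]:box[2]]
    cv2.imwrite(n,cv2.resize(im,None,fx=s,fy=s,interpolation=cv2.INTER_CUBIC))
E
python3 - <<'E'
from h import *
Z=dict(wheel_top=.068,pawl_knob=.118,card_clip=.084,pointer_tip=.058,next_clip=.084,shot_glass=0,dosing_cup=0,tamper=0,sugar_pot=0,stand=0,bean_scoop=0,teaspoon_b=0)
for n in("scene","top"):
    f=bot.grab_frame(n); save(f,f"pics/{n}0.png",s=1.5)
    print(n,ray(f,(256,192))[0].round(3))
    for k,z in Z.items():
        for m in bot.mark_of(k,f)[:2]: print(k,round(m["p"],2),np.round(m["at"],1),atz(f,m["at"],z).round(4))
s=bot.observe();print(s["clock"],s["position"],s["tool_rot"])
E
```

```text
scene [-0.409  0.89   1.22 ]
wheel_top 0.96 [260.  207.3] [0.5353 0.1264 0.068 ]
pawl_knob 0.47 [234.9 217.6] [0.5116 0.2492 0.118 ]
pawl_knob 0.46 [209.9 233.7] [0.5079 0.3496 0.118 ]
card_clip 0.76 [263.9 216.4] [0.4808 0.1556 0.084 ]
card_clip 0.65 [248.2 257.3] [0.38   0.3049 0.084 ]
pointer_tip 0.72 [283.4 216.4] [0.4576 0.0905 0.058 ]
shot_glass 0.76 [250.4 256.3] [0.4368 0.2536 0.    ]
dosing_cup 0.69 [207.7 232.1] [0.6171 0.2929 0.    ]
dosing_cup 0.57 [358.2 186.2] [ 0.4324 -0.2643  0.    ]
tamper 0.68 [301.4 199.2] [ 0.5226 -0.0579  0.    ]
sugar_pot 0.89 [203.6 290. ] [0.4283 0.4454 0.    ]
stand 0.81 [262.  218.2] [0.5442 0.112  0.    ]
bean_scoop 0.7 [358.7 186. ] [ 0.4319 -0.2665  0.    ]
bean_scoop 0.42 [209.3 235.1] [0.6021 0.2971 0.    ]
teaspoon_b 0.6 [177.5 248.5] [0.6234 0.411  0.    ]
teaspoon_b 0.57 [357.6 187.6] [ 0.4286 -0.2566  0.    ]
top [0.48  0.084 1.074]
wheel_top 0.59 [253.3 191.9] [0.5409 0.1163 0.068 ]
pawl_knob 0.54 [205.5 194.8] [0.5277 0.2441 0.118 ]
card_clip 0.96 [238.9 213.6] [0.4785 0.1548 0.084 ]
pointer_tip 0.55 [258.1 224.3] [0.449  0.1011 0.058 ]
next_clip 0.89 [279.6 206. ] [0.5018 0.0417 0.084 ]
shot_glass 0.47 [209.1 230.4] [0.4259 0.2501 0.    ]
dosing_cup 0.78 [197.1 172.6] [0.601  0.2913 0.    ]
tamper 0.63 [309.9 199.3] [ 0.5256 -0.053   0.    ]
tamper 0.42 [208.8 231. ] [0.4241 0.2509 0.    ]
sugar_pot 0.77 [141.8 226.4] [0.4339 0.4558 0.    ]
sugar_pot 0.24 [280.1 206.2] [0.5031 0.0366 0.    ]
stand 0.92 [255.2 191.9] [0.5451 0.1127 0.    ]
bean_scoop 0.85 [383.4 228.9] [ 0.4409 -0.2732  0.    ]
bean_scoop 0.43 [208.1 229.7] [0.428  0.2532 0.    ]
teaspoon_b 0.61 [162.1 164. ] [0.6258 0.3998 0.    ]
1.3 [ 0.25070098 -0.57252265  0.40469992] [3.14158857e+00 2.02305654e-05 4.12773005e-01]
```

View pics/top0.png

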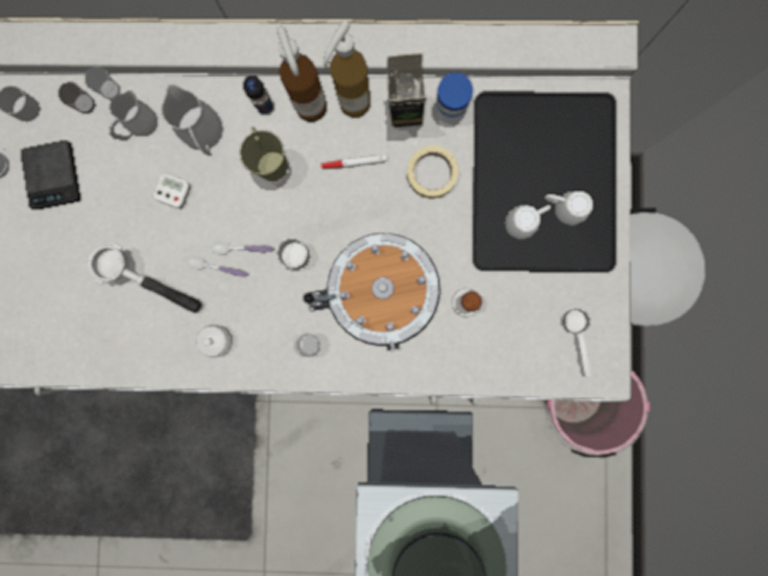

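View pics/scene0.png

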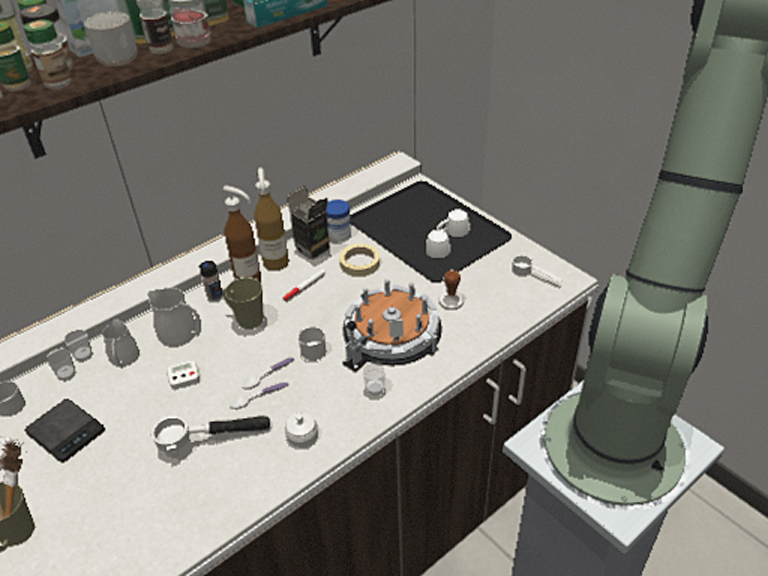

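The networks and the pictures agree. The wheel is centred near (382,288) in the top view, the pawl is left at (318,299), the pointer is at (393,346), the glass is at (308,345) and the cup at (294,254). I'll take a close crop to get the yaw.

```bash
python3 - <<'E'
from h import *
from scipy.optimize import least_squares
obs=[]
H={'wheel_top':None}
for i in range(3):
  for n in("scene","top"):
    f=bot.grab_frame(n)
    if i==0: save(f,f"pics/{n}1.png",(190,150,310,245) if n=="top" else (220,170,310,262),6)
    for k in("wheel_top","pawl_knob","card_clip","pointer_tip","next_clip","stand"):
        for m in bot.mark_of(k,f)[:1]:
            if n=="scene" and k in("next_clip",): continue
            obs.append((f,k,m["at"],n))
def model(p):
    x,y,a,w=p
    g=lambda r,t,z:[x+r*np.cos(a+t),y+r*np.sin(a+t),z]
    return dict(wheel_top=g(0,0,.068),stand=g(0,0,0),pawl_knob=g(.134,np.pi/2,.118),pointer_tip=g(.104,np.pi,.058),card_clip=g(.075,np.pi*.75+w,.084),next_clip=g(.075,np.pi*1.25+w,.084))
def res(p):
    M=model(p); return np.concatenate([proj(f,M[k])[0]-u for f,k,u,n in obs]+[[p[3]/.03]])
s=least_squares(res,[.54,.115,.15,0],loss="soft_l1");print(s.x.round(4))
M=model(s.x)
for f,k,u,n in obs: print(n,k,np.round(u,1),(proj(f,M[k])[0]-u).round(1))
f=bot.grab_frame("top");
def circ(g,c): pass
E
```

```text
[0.5442 0.1169 0.2021 0.0206]
scene wheel_top [259.6 205.1] [ 0.8 -0.4]
scene pawl_knob [234.1 220.4] [-0.1 -3.9]
scene card_clip [264.6 217. ] [-1.  -0.4]
scene pointer_tip [285.1 218.8] [0.2 0.8]
scene stand [260.6 219.4] [ 0.3 -0.5]
top wheel_top [251.2 192.7] [ 1.9 -2. ]
top pawl_knob [204.6 195.6] [-0.7  3. ]
top card_clip [240.7 213.4] [-2.5 -0.6]
top pointer_tip [262.6 226.2] [-2.8  0.5]
top next_clip [279.5 205.2] [-4.1 -0.1]
top stand [254.  193.5] [-0.2 -1.3]
scene wheel_top [258.7 201.6] [1.7 3.1]
scene pawl_knob [232.3 216.8] [ 1.7 -0.3]
scene card_clip [261.6 217.7] [ 2.  -1.1]
scene pointer_tip [284.3 219.5] [1.  0.1]
scene stand [260.4 219.5] [ 0.5 -0.6]
top wheel_top [250.3 192.8] [ 2.8 -2.1]
top pawl_knob [206.5 197.1] [-2.6  1.5]
top pointer_tip [261.2 226.4] [-1.4  0.3]
top next_clip [277.2 207.2] [-1.8 -2.1]
top stand [258.2 194.4] [-4.4 -2.2]
scene wheel_top [258.5 203.8] [1.9 0.9]
scene card_clip [261.9 216.2] [1.7 0.4]
scene pointer_tip [284.1 219.5] [1.2 0.1]
scene stand [260.7 219.2] [ 0.2 -0.3]
top wheel_top [251.6 191.8] [ 1.5 -1.1]
top pawl_knob [204.4 197.8] [-0.5  0.8]
top card_clip [237.8 214.1] [ 0.4 -1.3]
top pointer_tip [262.5 227. ] [-2.7 -0.3]
top next_clip [255.4 193.4] [20.  11.7]
top stand [254.  193.1] [-0.2 -0.9]
```

View pics/top1.png

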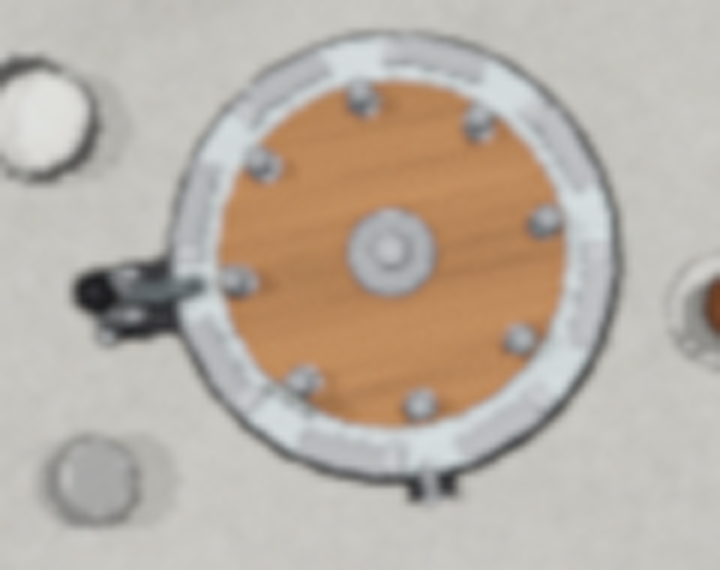

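View pics/scene1.png

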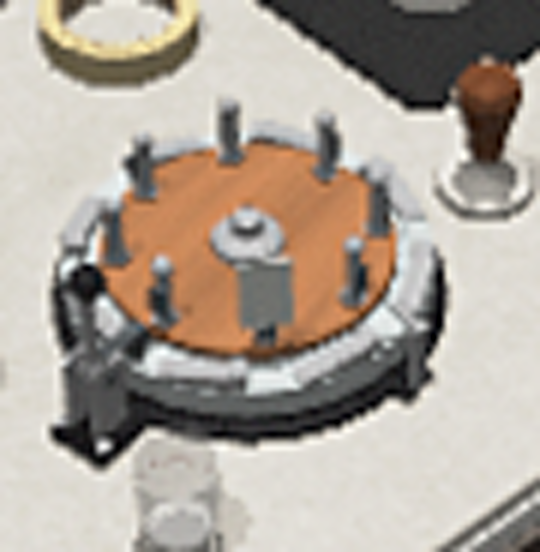

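The top crop shows the knob at px (206,198.7), the nave at (255,191.7), eight clip tops, and the card by the clip at (240.7,213.3). I'll refit using these points.

```bash
python3 - <<'E'
from h import *
from scipy.optimize import least_squares
ft=bot.grab_frame("top");fs=bot.grab_frame("scene")
T=lambda c:np.array([190,150])+(np.array(c)-2.5)/6
S=lambda c:np.array([220,170])+(np.array(c)-2.5)/6
clips=[(365,98),(482,120),(547,216),(521,337),(421,402),(304,379),(240,280),(266,161)]
# angles index k*45+: clip order clockwise in image? image up=+x, left=+y -> card(304,379) at 135
ang={5:135,4:180,3:225,2:270,1:315,0:0,7:45,6:90}
sc={135:None,90:(162,265),45:(115,207),0:(142,145),-45:(230,103),-90:(325,120),-135:(380,168),180:(355,245)}
def fit(use_s):
  def res(p):
    x,y,a,w=p[:4]
    g=lambda r,t,z:[x+r*np.cos(a+t),y+r*np.sin(a+t),z]
    r=[]
    for i,c in enumerate(clips): r.append(proj(ft,g(.075,np.radians(ang[i])+w,.084))[0]-T(c))
    r.append(proj(ft,g(.134,np.pi/2,.118))[0]-T((97,292)))
    r.append(proj(ft,g(0,0,.068))[0]-T((391,250)))
    r.append(proj(ft,g(.121,np.pi,.03))[0]-T((432,487)))
    if use_s:
      for k,c in sc.items():
        if c: r.append(proj(fs,g(.075,np.radians(k)+w,.084))[0]-S(c))
      r.append(proj(fs,g(.134,np.pi/2,.118))[0]-S((88,280)))
      r.append(proj(fs,g(0,0,.068))[0]-S((247,218)))
    return np.concatenate(r)
  s=least_squares(res,[.54,.115,.15,0],loss="soft_l1");print(s.x.round(4));print(s.fun.reshape(-1,2).round(1).tolist());return s.x
fit(0);x,y,a,w=fit(1)
g=lambda r,t,z:np.round([x+r*np.cos(a+t),y+r*np.sin(a+t),z],4)
print("knob",g(.134,np.pi/2,.118),"thrown",g(.18,np.pi/2,.099),"pawlclip",g(.075,np.pi/2+w,.084))
for k in range(8): print(k*45,g(.075,np.radians(k*45)+w,.084))
for k,c in(("cup",(197.1,172.6)),("glass",(207,230))): print(k,atz(ft,c,.0).round(3),atz(ft,c,.05).round(3))
E
```

```text
[0.5428 0.1112 0.1786 0.0285]
[[-0.4, -1.2], [0.1, -0.8], [0.6, 0.3], [0.8, 0.2], [0.2, 0.7], [-0.4, 0.4], [-0.9, -0.3], [-1.0, -0.5], [0.0, -0.2], [0.4, 0.0], [0.4, 2.0]]
[0.5432 0.113  0.1864 0.029 ]
[[-1.3, -1.3], [-0.7, -1.1], [-0.1, -0.1], [0.3, -0.1], [-0.2, 0.5], [-0.9, 0.3], [-1.5, -0.3], [-1.8, -0.5], [-0.6, -0.0], [-0.3, -0.2], [0.1, 1.8], [1.0, -0.3], [0.5, -0.8], [0.8, -1.5], [0.5, -0.3], [0.7, -0.7], [0.4, 0.8], [0.7, -0.6], [0.4, -0.4], [0.7, -1.6]]
knob [0.5184 0.2447 0.118 ] thrown [0.5099 0.2899 0.099 ] pawlclip [0.5272 0.1863 0.084 ]
0 [0.6165 0.129  0.084 ]
45 [0.5837 0.1761 0.084 ]
90 [0.5272 0.1863 0.084 ]
135 [0.4801 0.1535 0.084 ]
180 [0.47  0.097 0.084]
225 [0.5028 0.0498 0.084 ]
270 [0.5593 0.0397 0.084 ]
315 [0.6064 0.0725 0.084 ]
cup [0.601 0.291 0.   ] [0.595 0.282 0.05 ]
glass [0.427 0.256 0.   ] [0.429 0.248 0.05 ]
```

Emit:
{"api": "arm_command", "payload": {
  "deltas": [
    [[0,0,0],[0,0,-0.149],0],
    [[0,0,0],[0,0,-0.149],0],
    [[0,0,0],[0,0,-0.149],0],
    [[0,0,0],[0,0,-0.149],0],
    [[0,0,0],[0,0,-0.149],0],
    [[0,0,0],[0,0,-0.149],0],
    [[0,0,0],[0,0,-0.149],0],
    [[0,0,0],[0,0,-0.149],0],
    [[0,0,0],[0,0,-0.149],0]
  ],
  "newtons": 20
}}

```text
clock: 4.45
position: [0.2507, -0.5725, 0.4047]
tool_rot: [-3.142, 0.0, 1.76]
force: [-0.3, 0.3, 0.3]
grip_width: 0.0001
finger_force: 0.0
```

Emit:
{"api": "arm_command", "payload": {
  "deltas": [
    [[3.6,2.07,0],[0,0,0],0],
    [[3.6,2.07,0],[0,0,0],0],
    [[3.6,2.07,0],[0,0,0],0],
    [[3.6,2.07,0],[0,0,0],0],
    [[3.6,2.07,0],[0,0,0],0],
    [[3.6,2.07,0],[0,0,0],0],
    [[3.6,2.07,0],[0,0,0],0],
    [[3.6,2.07,0],[0,0,0],0],
    [[3.6,2.07,0],[0,0,0],0],
    [[3.6,2.07,0],[0,0,0],0],
    [[3.6,2.07,0],[0,0,0],0],
    [[3.6,2.07,0],[0,0,0],0],
    [[3.6,2.07,0],[0,0,0],0],
    [[3.6,2.07,0],[0,0,0],0],
    [[3.6,2.07,0],[0,0,0],0],
    [[3.6,2.07,0],[0,0,0],0],
    [[3.6,2.07,0],[0,0,0],0],
    [[3.6,2.07,0],[0,0,0],0],
    [[3.6,2.07,0],[0,0,0],0],
    [[3.6,2.07,0],[0,0,0],0]
  ]
}}

```text
clock: 6.45
position: [0.5272, 0.2124, 0.4047]
tool_rot: [3.141, 0.0, 1.753]
force: [-0.0, -2.1, -0.2]
grip_width: 0.0003
finger_force: 0.0
```

Emit:
{"api": "arm_command", "payload": {
  "deltas": [
    [[0,-0.25,3.5],[0,0,0],0],
    [[0,0,3.5],[0,0,0],0],
    [[0,0,3.2],[0,0,0],0],
    [[0,0,2],[0,0,0],0],
    [[0,0,1],[0,0,0],0],
    [[0,0,0],[0,0,0],0]
  ]
}}

```text
clock: 7.05
position: [0.5242, 0.2103, 0.272]
tool_rot: [-3.14, 0.0, 1.754]
force: [-0.2, 0.2, 0.8]
grip_width: 0.0003
finger_force: 0.0
```

```bash
python3 - <<'E'
from h import *
f=bot.grab_frame("scene"); save(f,"pics/s2.png",(200,130,320,262),4.5)
s=bot.observe();print(s["position"],s["force"])
E
```

```text
[0.52445598 0.21046111 0.27299657] [-1.54770728  1.08902387  0.63223237]
```

View pics/s2.png

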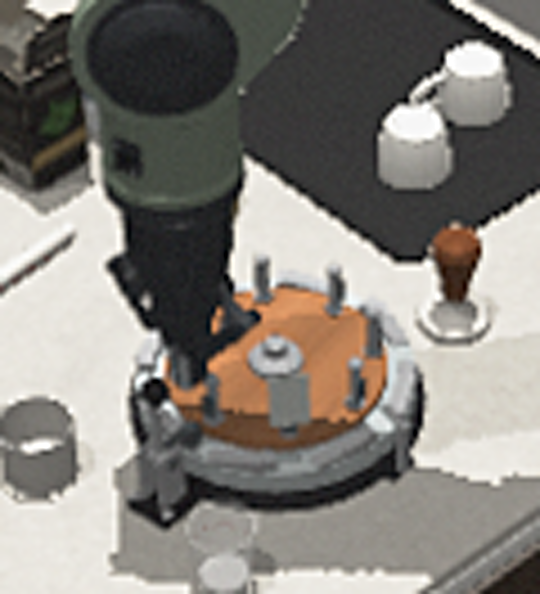

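Emit:
{"api": "arm_command", "payload": {
  "deltas": [
    [[0.7,0,0],[0,0,0],0],
    [[0.7,0,0],[0,0,0],0],
    [[0.6,0,0],[0,0,0],0],
    [[0.6,0,0],[0,0,0],0],
    [[0.5,0,0],[0,0,0],0],
    [[0.5,0,0],[0,0,0],0],
    [[0.5,0,0],[0,0,0],0],
    [[0.5,0,0],[0,0,0],0],
    [[0.5,0,0],[0,0,0],0],
    [[0.4,0,0],[0,0,0],0],
    [[0,0,0],[0,0,0],0],
    [[0,0,0],[0,0,0],0],
    [[-1,0,-1],[0,0,0],0],
    [[-1,0,-2],[0,0,0],0],
    [[0,0,-3],[0,0,0],0],
    [[0,0,-3],[0,0,0],0],
    [[0,0,0],[0,0,0],0]
  ]
}}

```text
clock: 8.8
position: [0.5188, 0.2443, 0.3669]
tool_rot: [3.136, -0.001, 1.753]
force: [-0.6, 0.1, -0.6]
grip_width: 0.0001
finger_force: 0.0
```

```bash
python3 - <<'E'
from h import *
f=bot.grab_frame("scene"); save(f,"pics/s3.png",(200,130,320,262),4.5)
P=bot.mark_of("pawl_knob",f);print(P[:2])
print("exp down",proj(f,[.5184,.2447,.118]),"thrown",proj(f,[.5099,.2899,.099]))
s=bot.observe();print(s["position"],s["tool_rot"],s["force"],s["clock"])
E
```

```text
[{'at': [223.6, 230.6], 'p': 0.66}]
exp down [[234.67639662 215.81050429]] thrown [[225.44604387 228.27777522]]
[0.51822867 0.24382327 0.3635252 ] [3.14017375e+00 2.90029038e-04 1.75272670e+00] [-0.14602458 -1.01685387 -1.46895414] 8.9
```

View pics/s3.png

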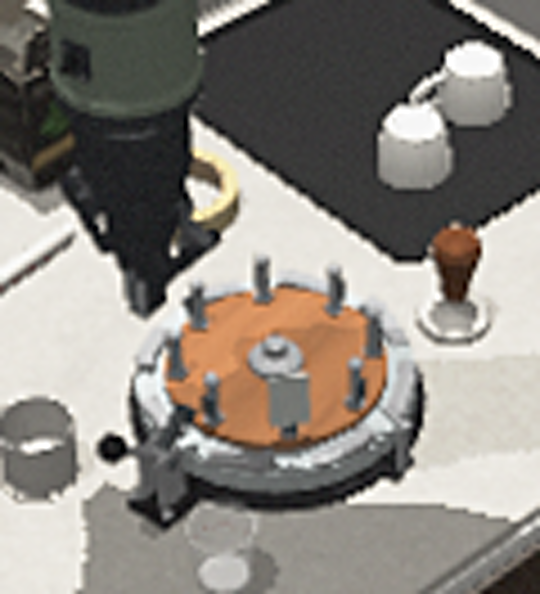

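The pawl is thrown back: the knob is at crop (110,447), matching the predicted thrown position. Next I'll go behind the far clip.

Emit:
{"api": "arm_command", "payload": {
  "deltas": [
    [[0,0,0],[0,0,0.13],0],
    [[0,0,0],[0,0,0.13],0],
    [[0,0,0],[0,0,0.13],0],
    [[-2.9,2.02,0],[0,0,0],0],
    [[-2.9,2.02,0],[0,0,0],0],
    [[-2.9,2.02,0],[0,0,0],0],
    [[-2.9,2.02,0],[0,0,0],0],
    [[-2.9,2.02,0],[0,0,0],0],
    [[-2.9,2.02,0],[0,0,0],0],
    [[0,0,0],[0,0,0],0],
    [[0,0,0],[0,0,0],0]
  ]
}}

```text
clock: 10.0
position: [0.6007, 0.0485, 0.3617]
tool_rot: [-3.14, 0.0, 1.362]
force: [-1.0, 0.8, 0.0]
grip_width: -0.0001
finger_force: 0.0
```

Emit:
{"api": "arm_command", "payload": {
  "deltas": [
    [[0,0,3.5],[0,0,0],0],
    [[0,0,3.5],[0,0,0],0],
    [[0,0,3],[0,0,0],0],
    [[0,0,1.7],[0,0,0],0],
    [[0,0,1],[0,0,0],0],
    [[0,0,0],[0,0,0],0]
  ]
}}

```text
clock: 10.6
position: [0.6002, 0.0503, 0.2346]
tool_rot: [-3.14, 0.0, 1.365]
force: [-0.3, 0.2, 0.2]
grip_width: -0.0001
finger_force: 0.0
```

Emit:
{"api": "arm_command", "payload": {
  "deltas": [
    [[0.4,0,0],[0,0,0],0],
    [[0.4,0,0],[0,0,0],0],
    [[0.4,0,0],[0,0,0],0],
    [[0.4,0,0],[0,0,0],0],
    [[0.4,0,0],[0,0,0],0],
    [[0.4,0,0],[0,0,0],0],
    [[0.4,0,0],[0,0,0],0],
    [[0.4,0,0],[0,0,0],0],
    [[0.4,0,0],[0,0,0],0],
    [[0.4,0,0],[0,0,0],0],
    [[0.4,0,0],[0,0,0],0],
    [[0.4,0,0],[0,0,0],0],
    [[0.4,0,0],[0,0,0],0],
    [[0,0,0],[0,0,0],0],
    [[0,0,0],[0,0,0],0]
  ]
}}

```text
clock: 12.1
position: [0.6115, 0.1006, 0.2357]
tool_rot: [3.142, -0.0, 1.364]
force: [-0.1, -0.5, 0.7]
grip_width: -0.0003
finger_force: 0.0
```

```bash
python3 - <<'E'
from h import *
f=bot.grab_frame("scene"); save(f,"pics/s4.png",(200,130,320,262),4.5)
s=bot.observe();p=s["position"];print(p,s["tool_rot"],s["force"],s["clock"])
d=p[:2]-np.array([.543,.1125]);print("u",d@[.206,.979],"n",d@[.979,-.206])
for w in(.6,.7,.785):
  print(w,[((proj(f,[.543+.075*np.cos(.185+w+np.radians(k)),.1125+.075*np.sin(.185+w+np.radians(k)),.084])[0]-[200,130])*4.5+1.8).round(0).tolist() for k in(45,90,135,180)])
E
```

```text
[0.61154317 0.10039528 0.235708  ] [ 3.14150577e+00 -4.41835659e-05  1.36371344e+00] [ 0.11008089  0.05200116 -0.77084406] 12.15
u 0.002269373428877784 n 0.06959733381129894
0.6 [[201.0, 367.0], [271.0, 390.0], [345.0, 372.0], [379.0, 324.0]]
0.7 [[208.0, 372.0], [281.0, 391.0], [353.0, 367.0], [379.0, 317.0]]
0.785 [[214.0, 376.0], [290.0, 390.0], [358.0, 362.0], [378.0, 311.0]]
```

View pics/s4.png

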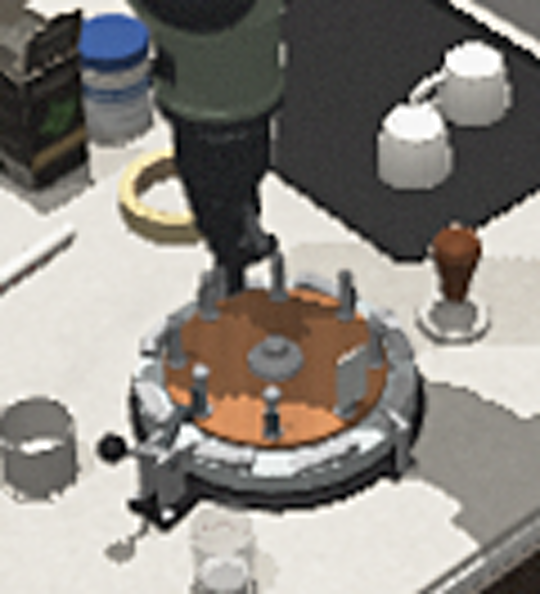

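The wheel is at about 0.61 (clips at crop (201,371) and (272,392)), so it needs about 1.05 cm more.

Emit:
{"api": "arm_command", "payload": {
  "deltas": [
    [[0.3,0,0],[0,0,0],0],
    [[0.3,0,0],[0,0,0],0],
    [[0.25,0,0],[0,0,0],0],
    [[0.2,0,0],[0,0,0],0],
    [[0,0,0],[0,0,0],0],
    [[0,0,0],[0,0,0],0],
    [[0,0,0],[0,0,0],0],
    [[-1.5,0,0],[0,0,0],0],
    [[0,0,-3],[0,0,0],0],
    [[0,0,-4],[0,0,0],0],
    [[0,0,-4],[0,0,0],0],
    [[0,0,-2],[0,0,0],0],
    [[0,0,0],[0,0,0],0]
  ]
}}

```text
clock: 13.45
position: [0.611, 0.0951, 0.3688]
tool_rot: [3.137, -0.001, 1.363]
force: [-0.4, 0.5, -0.6]
grip_width: -0.0004
finger_force: 0.0
```

```bash
python3 - <<'E'
from h import *
f=bot.grab_frame("scene"); save(f,"pics/s5.png",(220,170,310,262),6)
s=bot.observe();p=s["position"];print(p,s["tool_rot"],s["force"],s["clock"])
for w in(.65,.72,.785,.85):
  print(w,[((proj(f,[.543+.075*np.cos(.185+w+np.radians(k)),.1125+.075*np.sin(.185+w+np.radians(k)),.084])[0]-[220,170])*6+2.5).round(0).tolist() for k in range(0,360,45)])
E
```

```text
[0.61065813 0.09490928 0.36690703] [ 3.13928627e+00 -1.91918677e-04  1.36263504e+00] [-0.03840268  0.79649339 -0.5617881 ] 13.5
0.65 [[119.0, 187.0], [153.0, 253.0], [248.0, 281.0], [346.0, 253.0], [385.0, 187.0], [346.0, 125.0], [255.0, 100.0], [162.0, 125.0]]
0.72 [[118.0, 194.0], [159.0, 257.0], [258.0, 281.0], [352.0, 248.0], [385.0, 181.0], [340.0, 120.0], [246.0, 100.0], [156.0, 129.0]]
0.785 [[119.0, 199.0], [166.0, 261.0], [266.0, 280.0], [358.0, 243.0], [384.0, 175.0], [333.0, 117.0], [238.0, 100.0], [150.0, 133.0]]
0.85 [[120.0, 205.0], [173.0, 265.0], [275.0, 279.0], [363.0, 238.0], [382.0, 169.0], [326.0, 114.0], [230.0, 101.0], [145.0, 138.0]]
```

View pics/s5.png

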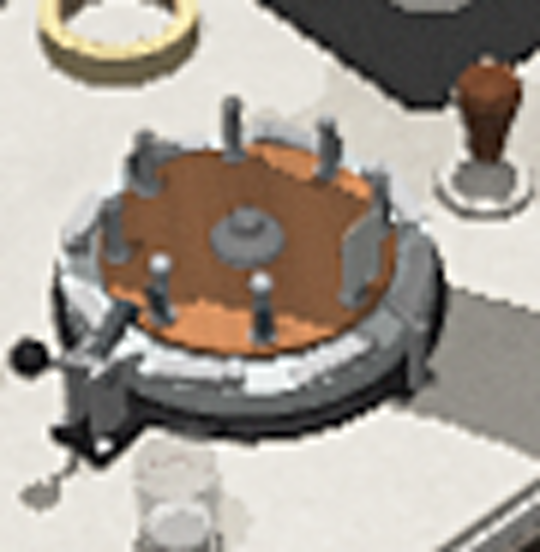

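The clip pattern matches the starting one exactly, so the wheel has moved one place. Now I'll tip the knob in from outside.

Emit:
{"api": "arm_command", "payload": {
  "deltas": [
    [[0,0,0],[0,0,-0.13],0],
    [[0,0,0],[0,0,-0.13],0],
    [[0,0,0],[0,0,-0.13],0],
    [[3.5,-0.9,0],[0,0,0],0],
    [[3.5,-0.9,0],[0,0,0],0],
    [[3.5,-0.9,0],[0,0,0],0],
    [[3.5,-0.9,0],[0,0,0],0],
    [[3.5,-0.9,0],[0,0,0],0],
    [[3.5,-0.9,0],[0,0,0],0],
    [[3.5,-0.9,0],[0,0,0],0],
    [[0,0,0],[0,0,0],0],
    [[0,0,0],[0,0,0],0]
  ]
}}

```text
clock: 14.7
position: [0.5037, 0.3254, 0.3646]
tool_rot: [-3.14, 0.001, 1.755]
force: [0.2, -0.4, -0.8]
grip_width: 0.0
finger_force: 0.0
```

Emit:
{"api": "arm_command", "payload": {
  "deltas": [
    [[0,0,3.5],[0,0,0],0],
    [[0,0,3.5],[0,0,0],0],
    [[0,0,2.2],[0,0,0],0],
    [[0,0,1],[0,0,0],0],
    [[0,0,0],[0,0,0],0],
    [[-0.5,0,0],[0,0,0],0],
    [[-0.5,0,0],[0,0,0],0],
    [[-0.5,0,0],[0,0,0],0],
    [[-0.5,0,0],[0,0,0],0],
    [[-0.5,0,0],[0,0,0],0],
    [[-0.5,0,0],[0,0,0],0],
    [[-0.5,0,0],[0,0,0],0],
    [[-0.5,0,0],[0,0,0],0],
    [[-0.5,0,0],[0,0,0],0],
    [[-0.5,0,0],[0,0,0],0],
    [[0,0,0],[0,0,0],0],
    [[0,0,0],[0,0,0],0]
  ]
}}

```text
clock: 16.4
position: [0.5132, 0.2763, 0.2637]
tool_rot: [-3.142, -0.0, 1.754]
force: [-0.8, 0.7, 0.0]
grip_width: -0.0005
finger_force: 0.0
```

Emit:
{"api": "arm_command", "payload": {
  "deltas": [
    [[1.5,0,0],[0,0,0],0],
    [[1.5,0,0],[0,0,0],0],
    [[0,0,-3],[0,0,0],0],
    [[0,0,-3.5],[0,0,0],0],
    [[0,0,-3.5],[0,0,0],0],
    [[0,0,-2],[0,0,0],0],
    [[0,0,0],[0,0,0],0],
    [[0,0,0],[0,0,0],0]
  ]
}}

```text
clock: 17.2
position: [0.5072, 0.3069, 0.3837]
tool_rot: [3.141, -0.0, 1.755]
force: [-0.3, -0.6, -0.8]
grip_width: -0.0002
finger_force: 0.0
```

```bash
python3 - <<'E'
from h import *
f=bot.grab_frame("scene"); save(f,"pics/s6.png",(220,170,310,262),6)
s=bot.observe();print(s["position"],s["force"],s["clock"])
print(bot.mark_of("pawl_knob",f)[:1],proj(f,[.5184,.2447,.118]))
E
```

```text
[0.50723867 0.30657357 0.38302706] [ 0.21319426  0.09547453 -0.28627427] 17.25
[{'at': [250.2, 258.6], 'p': 0.69}] [[234.67639662 215.81050429]]
```

View pics/s6.png

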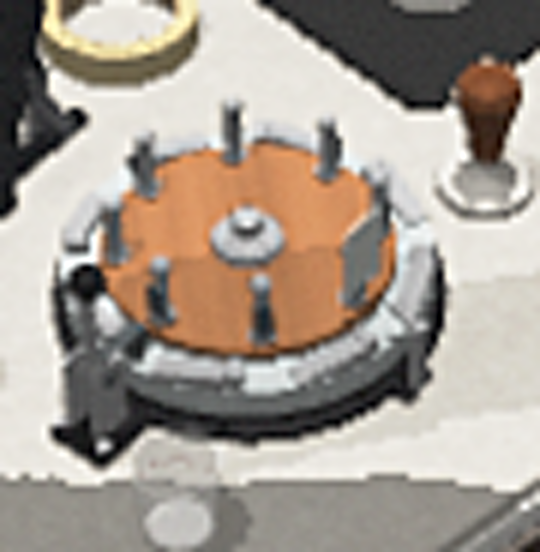

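The knob is back at crop (88,280), exactly where it started. The pawl is down, the card stands at the pointer, the glass is unmoved and the arm is clear.

```bash
python3 -c "
from workcell import bot
print(bot.job_done())"
```

```text
the job is handed in; nothing more can be done
None
```

The job is handed in: the wheel is back one place with the card clip at the pointer, and the last picture shows the knob where it started, so the pawl looks fully down; no verdict came back.

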